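# Charge two porcelain mill jars with grinding balls

## Task

Charge the two porcelain mill jars on the lab bench: put both big grey grinding balls in the wide jar and the small ball in the narrow jar. The porcelain chips, so lower every ball right down to the jar floor and set it down gently instead of dropping it, without knocking the jars or the other balls with it. Leave the jars standing where they are and do not disturb the vials, the reagent bottle or the titration stand.

Things in the scene. Friction and masses are not known exactly. Their poses are not given: they have to be found in the camera images.
- big_ball_a_center (a point): centre of one of the two big milling balls: grey ceramic, 42 mm in diameter, about 0.12 kg, starts resting on its cork ring with its centre 27 mm above the bench; the two big ones are alike and interchangeable
- big_ball_b_center (a point): centre of one of the two big milling balls: grey ceramic, 42 mm in diameter, about 0.12 kg, starts resting on its cork ring with its centre 27 mm above the bench; the two big ones are alike and interchangeable
- small_ball_center (a point): centre of the small milling ball: grey ceramic, 30 mm in diameter, about 0.045 kg, starts resting on its cork ring with its centre 20 mm above the bench
- wide_jar: wide milling jar, loose, open-topped, off-white porcelain, upright; 148 mm outside diameter, 136 mm inside, 68 mm tall outside, wall and floor 6 mm thick, flat inside floor; about 0.95 kg; origin at the centre of its underside
- narrow_jar: narrow milling jar, loose, open-topped, off-white porcelain, upright; 108 mm outside diameter, 96 mm inside, 58 mm tall outside, wall and floor 6 mm thick, flat inside floor; about 0.6 kg; origin at the centre of its underside
- big_ball_a: the same big ball as big_ball_a_center (origin at its underside as built, turns as it rolls: use the centre)
- big_ball_b: the same big ball as big_ball_b_center (origin turns as it rolls: use the centre)
- small_ball: the same small ball as small_ball_center (origin turns as it rolls: use the centre)
- cork_a: fixed cork ring on the bench, 48 mm outside diameter, 8 mm tall, hole 18 mm; origin at the centre of its underside; big_ball_a starts on it
- cork_b: fixed cork ring on the bench, 48 mm outside diameter, 8 mm tall, hole 18 mm; origin at the centre of its underside; big_ball_b starts on it
- cork_c: fixed cork ring on the bench, 48 mm outside diameter, 8 mm tall, hole 18 mm; origin at the centre of its underside; the small ball starts on it
- vial_a: loose capped glass sample vial, 28 mm in diameter, 55 mm tall, origin at the centre of its underside; stands 48 to 53 mm (centre to centre) beside the ball on cork_a, in any direction; a bystander, to be left alone
- vial_b: loose capped glass sample vial, 28 mm in diameter, 55 mm tall, origin at the centre of its underside; stands 48 to 53 mm (centre to centre) beside the ball on cork_b, in any direction; a bystander, to be left alone
- vial_c: loose capped glass sample vial, 28 mm in diameter, 55 mm tall, origin at the centre of its underside; stands 48 to 53 mm (centre to centre) beside the ball on cork_c, in any direction; a bystander, to be left alone
- reagent_bottle: loose amber glass bottle with a white cap, 60 mm in diameter, 155 mm tall, origin at the centre of its underside; a bystander. The jars, rings and bottle stand in any of six places, about 0.2 m apart
- titration_stand: fixed white titration stand, at the far middle of the bench: base 110 x 130 x 50 mm (x, y, z), a 14 mm steel rod 40 mm beyond its centre (+x), up to 290 mm, and a white head 75 x 55 mm from 220 to 250 mm over the base with two thin electrodes hanging to 160 mm; origin at the centre of its underside. Go round or above it
Not all that is in view belongs to the job. What is shaped like the small_ball but blue or pink is not meant.

How it is judged (in metres and radians):
At the end, for the whole second after the job is handed in: Both big balls lie on the floor of the wide jar and the small ball on the floor of the narrow jar (ball centre inside the jar, less than 36 mm above its underside), nearly still (below 0.05 m/s), the jars upright within 0.08 rad (z of big_ball_a_center in the frame of wide_jar between 0.01 and 0.036 m and horizontal distance between each of big_ball_a_center, big_ball_b_center and wide_jar below 0.052 m and linear speed of each of big_ball_a, big_ball_b, small_ball below 0.05 m/s and z of big_ball_b_center in the frame of wide_jar between 0.01 and 0.036 m and z of small_ball_center in the frame of narrow_jar between 0.01 and 0.036 m and horizontal distance between small_ball_center and narrow_jar below 0.038 m and angle between each of wide_jar, narrow_jar's own z axis and vertical below 0.08 rad); the robot touches nothing.
It fails at once if a ball is let go in mid-air (its centre higher than 45 mm above the bench for a big one, 39 mm for the small one, that is 18 mm above the jar floor, with no finger on it) ((height (world z) of big_ball_a_center above 0.045 m and contact force between the fingers and big_ball_a below 0.02 N) or (height (world z) of big_ball_b_center above 0.045 m and contact force between the fingers and big_ball_b below 0.02 N) or (height (world z) of small_ball_center above 0.039 m and contact force between the fingers and small_ball below 0.02 N)).
It fails at once if a ball strikes or presses on a jar or another ball with more than 30 N (contact force between any of big_ball_a, big_ball_b, small_ball and wide_jar above 30 N or contact force between any of big_ball_a, big_ball_b, small_ball and narrow_jar above 30 N or contact force between any of big_ball_a, small_ball and big_ball_b above 30 N or contact force between small_ball and big_ball_a above 30 N).
It fails at once if a jar is pushed more than 20 mm from its place or tipped by more than 0.25 rad (distance of any of wide_jar, narrow_jar from where it was at the start of the episode above 0.02 m or angle between any of wide_jar, narrow_jar's own z axis and vertical above 0.25 rad).
It fails at once if a vial or the reagent bottle is moved more than 15 mm or tipped by more than 0.3 rad (distance of any of vial_a, vial_b, vial_c, reagent_bottle from where it was at the start of the episode above 0.015 m or angle between any of vial_a, vial_b, vial_c, reagent_bottle's own z axis and vertical above 0.3 rad).
It fails at once if the robot or what it carries hits the titration stand with more than 10 N (contact force between titration_stand and anything else above 10 N).
It also fails if it takes over 72 s, if anything falls off the work surface, if the arm or the gripper's body presses on something with over 40 N, if the wrist force passes 120 N, or if a joint passes its speed limit or range.

## Robot

A 7-joint arm with a two-finger parallel gripper is mounted at the origin on the work surface. World frame = base frame: x ahead of the robot, y to its left, z up, the work surface at z = 0. Lengths are in m, angles in degrees, forces in N, time in s.
With the tool pointing down it reaches from about 0.425 to 0.825 m from the base axis. Payload 3.6 kg.
Tool frame: the origin (TCP) lies midway between the tips of the shut fingers; the grasp point (between the pads) lies 19 mm behind it (manip.grip_depth is the distance from the TCP to the grasp point, in m); z points along the fingers, y is the line along which they close (so a half turn about z gives the same grasp; the last joint's range is limited). The gripper opens to 85 mm and grips with 20 to 120 N. Pads are 22 mm wide; open, the fingers measure 114 mm over their backs; the gripper's body (76 mm by 85 mm) begins 54 mm behind the grasp point. The pads swing forward as they close: fully open they stand 13 mm farther back than shut.
Start: joints at [69.07, 35.231, -0.722, 81.555, 0.464, 63.22, -2.315], TCP at [0.216, -0.613, 0.231] pointing down, gripper open.
Joint ranges: [-178.69, 178.69], [-17.37, 117.87], [-77.05, 75.6], [15.02, 138.74], [-78.02, 258.01], [0.78, 113.62], [-162.83, 162.83]. Speed limits (degrees/s): [159.86, 159.86, 180, 180, 180, 180, 180].

## Interface

Orientations are given as [roll, pitch, yaw] about the fixed x, y, z axes, in that order (R = Rz(yaw) Ry(pitch) Rx(roll)).
In Python, from cell import manip gives the robot as it stands.
- The arm moves only by the tool apply_moves, never from a script. Its argument "steps" is text: rows parted by semicolons, each of 7 numbers parted by spaces: the shift along the world's x, y, z in cm, then the turn, a rotation vector about the world's x, y, z in degrees, then the finger opening in cm, from 0 to 8.54. In form: dx dy dz rx ry rz claw; .... A call has 1 to 20 rows; each row is the pose to reach, as a shift and turn from the pose commanded when the call began; what a row does not reach only later rows make up. A row lasts 1/8 s, in which the tool goes at most 62.5 mm and 10.7 degrees, less where a joint would pass 70% of its speed; a pose out of reach is approached as far as the arm can. A call with a gripper value outside its range is refused whole. The fingers move at their own pace and stop on an object; "newtons" is the grip in N (left out, the last holds). Time passes only in rows, so rows that repeat a pose let the fingers close. It gives the time, the measured TCP pose, the force, the opening and the grip force at its end, in the units of the state.
- manip.get_state(): the state, without advancing time (a new reading comes with each control period).
- manip.snapshot(name): name is "side" or "top"; returns a dict with "frame" (384x512x3 uint8, red, green, blue), "range_z" (384x512 float32, m along the optical axis (not along the pixel's ray), 0 where there is no reading), "fx", "fy", "cx", "cy" (pixels), "position" and "rotation" of the camera in the world. Camera axes: x right, y down, z forward; pixel columns grow to the right and rows downward; lengths in m; the calibration is good to about 2 mm. A picture is of the moment at which its call begins.
- manip.sign_off(): hands the job in; it is judged then, once.
Trained networks look in a picture, given as the dict that the camera call returned (one of the last four; its "shot" number tells which), for a name from the list of things; names that differ only in an ending like _2 or _b are one class to them, and where a whole thing is asked for, a point or a joint stands for the part that bears it (a point fixed in the world has none). Each returns a list of dicts, best first, with "conf" (0 to 1); they miss things now and then, are a little off and sometimes report something else, mostly with a low value. They report only what shows in the picture. A call takes as long as a camera call. They do not tell look-alikes from the thing itself.
- manip.find_in(picture, thing): "uv" ([column, row] in pixels, amid what is visible of it).
- manip.mark_of(picture, thing): "uv" ([column, row] in pixels: a listed point, or the origin of a listed thing).
The state is a dict: "t": time; "joints": joint angles; "joint_velocities": joint speeds; "joint_torque": joint torques, N m; "position": TCP position; "tcp_rot": TCP orientation; "contact_force": force on the tool from outside, world axes, zero at the start; "moment": the same for the moment, N m; "width": opening from 0.0 (shut) to 1.0 (fully open); "grip_force": force on a finger pad.
Only numpy, scipy, OpenCV 4.12 (cv2) and the standard library are available. Lean on these libraries where they do the work, as an engineer would, in place of code of your own. Each camera call takes 0.05 s, during which the arm holds its last target. There are 200 camera calls.

## Working session

There is one attempt and no reset: what is moved stays moved. The work goes in short steps, Python scripts to look and compute and a tool call to move; the robot and the scene stay as the last step left them, time stands still between calls to the robot, and variables do not carry over. Pictures are saved under pics/ and viewed, at most 10 in all, crops included, and the job is handed in when it is done.

Besides the shell and the picture viewer there is one more tool, called after "Request:" by a JSON object that holds its "method" and its "body", one argument or row to a line. apply_moves: Moves the arm, as the interface text tells. Its arguments: {"type":"object","properties":{"steps":{"type":"string"},"newtons":{"type":"number"}},"required":["steps"]}

```bash
mkdir -p pics
cat > h.py <<'E'
import numpy as np, cv2
from cell import manip
def world(p,u,v,z=None):
    z=p["range_z"][int(round(v)),int(round(u))] if z is None else z
    c=np.array([(u-p["cx"])/p["fx"]*z,(v-p["cy"])/p["fy"]*z,z])
    return np.array(p["rotation"])@c+np.array(p["position"])
def cloud(p):
    v,u=np.mgrid[0:384,0:512]; z=p["range_z"]
    c=np.stack([(u-p["cx"])/p["fx"]*z,(v-p["cy"])/p["fy"]*z,z],-1)
    w=c@np.array(p["rotation"]).T+np.array(p["position"]); w[z<=0]=np.nan
    return w
def save(p,n): cv2.imwrite(f"pics/{n}.png",cv2.cvtColor(p["frame"],cv2.COLOR_RGB2BGR))
E
python3 - <<'E'
from h import *
np.set_printoptions(precision=3,suppress=True)
s=manip.get_state(); print(s["t"],s["position"],s["tcp_rot"],s["width"])
ims=[]
for n in("side","top"):
    p=manip.snapshot(n); ims.append(p["frame"]); print(n,np.array(p["position"]),np.array(p["rotation"]).tolist(),p["fx"])
    np.savez(n+".npz",**{k:p[k] for k in("frame","range_z","fx","fy","cx","cy","position","rotation")})
    for t in("big_ball_a_center","small_ball_center","wide_jar","narrow_jar","vial_a","reagent_bottle","cork_a"):
        for d in manip.find_in(p,t): 
            u,v=d["uv"]; print(n,t,round(d["conf"],2),np.round(d["uv"],0),world(p,u,v))
    save(p,n)
E
```

```text
0.0 [ 0.216 -0.612  0.23 ] [-179.85     0.001   19.418] 0.9990490725928698
side [0.272 0.585 0.744] [-137.38401216962157, -0.050664394051592385, -153.77990838974029] 394.4218461308605
side big_ball_a_center 0.73 [259. 353.] [-107.709 -107.396 -107.237]
side small_ball_center 0.73 [161. 262.] [-101.13  -100.817 -100.657]
side small_ball_center 0.59 [129. 270.] [-92.124 -91.811 -91.651]
side narrow_jar 0.59 [297. 172.] [-178.168 -177.855 -177.696]
side vial_a 0.65 [261. 120.] [-179.863 -179.55  -179.391]
side vial_a 0.61 [247. 330.] [-107.892 -107.579 -107.42 ]
side vial_a 0.54 [185. 268.] [-103.522 -103.209 -103.05 ]
side reagent_bottle 0.68 [263. 234.] [-125.787 -125.474 -125.315]
side cork_a 0.63 [163. 264.] [-101.677 -101.364 -101.205]
side cork_a 0.55 [257. 369.] [-110.055 -109.742 -109.583]
side cork_a 0.52 [167. 270.] [-104.974 -104.661 -104.502]
side cork_a 0.49 [298. 174.] [-178.779 -178.466 -178.307]
side cork_a 0.46 [276. 132.] [-189.042 -188.728 -188.569]
top [0.369 0.02  1.047] [-170.543660465779, -1.283829538943563, -88.8763980514327] 347.561905752212
top big_ball_a_center 0.5 [140. 245.] [-31.257 -31.606 -30.58 ]
top small_ball_center 0.63 [160. 136.] [-43.32  -43.67  -42.643]
top small_ball_center 0.51 [201. 149.] [-64.698 -65.047 -64.021]
top wide_jar 0.94 [375. 234.] [-153.971 -154.32  -153.294]
top narrow_jar 0.59 [297. 213.] [-114.441 -114.79  -113.764]
top vial_a 0.7 [347. 151.] [-137.61  -137.96  -136.933]
top vial_a 0.46 [151. 234.] [-36.34  -36.689 -35.663]
top vial_a 0.45 [172. 174.] [-47.856 -48.206 -47.179]
top reagent_bottle 0.78 [211. 213.] [-59.607 -59.957 -58.93 ]
top reagent_bottle 0.31 [173. 160.] [-49.516 -49.866 -48.839]
top cork_a 0.62 [177. 160.] [-52.04  -52.389 -51.362]
top cork_a 0.45 [346. 173.] [-141.704 -142.053 -141.027]
top cork_a 0.28 [212. 216.] [-59.901 -60.25  -59.224]
```

```bash
python3 - <<'E'
s=open('h.py').read()
s=s.replace('from cell import manip','from cell import manip\nfrom scipy.spatial.transform import Rotation as Ro\ndef RM(p): return Ro.from_euler("xyz",p["rotation"],degrees=True).as_matrix()')
s=s.replace('np.array(p["rotation"])','RM(p)')
open('h.py','w').write(s)
E
python3 - <<'E'
from h import *
np.set_printoptions(precision=3,suppress=True)
for n in("side","top"):
    p=dict(np.load(n+".npz")); 
    L={"side":[(259,353),(161,262),(129,270),(297,172),(261,120),(247,330),(185,268),(263,234),(276,132)],"top":[(140,245),(160,136),(201,149),(375,234),(297,213),(347,151),(151,234),(172,174),(211,213),(177,160),(346,173)]}[n]
    for u,v in L: print(n,u,v,world(p,u,v))
    cv2.imwrite(f"pics/{n}_big.png",cv2.resize(cv2.imread(f"pics/{n}.png"),(768,576),interpolation=cv2.INTER_CUBIC))
E
```

```text
side 259 353 [0.376 0.344 0.046]
side 161 262 [0.644 0.26  0.035]
side 129 270 [0.701 0.3   0.022]
side 297 172 [ 0.497 -0.146  0.008]
side 261 120 [ 0.661 -0.266  0.044]
side 247 330 [0.412 0.319 0.053]
side 185 268 [0.581 0.26  0.057]
side 263 234 [0.464 0.143 0.1  ]
side 276 132 [ 0.616 -0.276  0.009]
top 140 245 [0.386 0.329 0.041]
top 160 136 [0.714 0.296 0.03 ]
top 201 149 [0.678 0.171 0.025]
top 375 234 [ 0.433 -0.36   0.003]
top 297 213 [ 0.492 -0.124  0.002]
top 347 151 [ 0.675 -0.267  0.054]
top 151 234 [0.417 0.296 0.053]
top 172 174 [0.592 0.247 0.054]
top 211 213 [0.469 0.119 0.153]
top 177 160 [0.641 0.241 0.027]
top 346 173 [ 0.619 -0.275  0.008]
```

View pics/top_big.png

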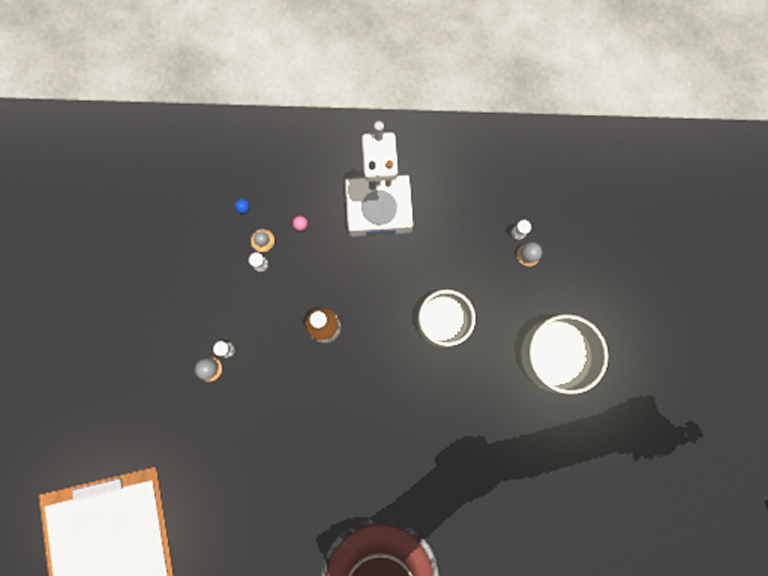

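View pics/side_big.png

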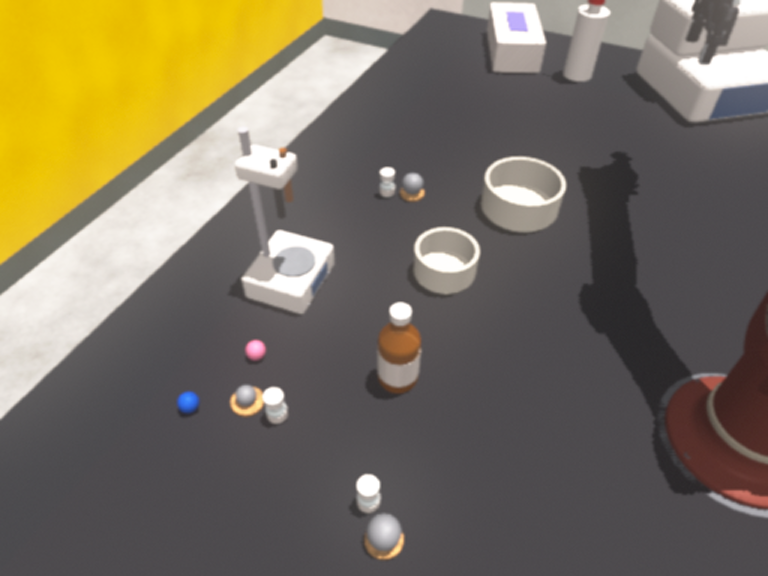

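Top view: grey balls at about (354,168), (137,246) and (175,160) in original pixels, and jars at (378,236) wide and (298,212) narrow. The small-ball candidates in the 768-px view are grey (262,240) on a cork ring, pink (300,223) and blue (242,206). The grey one on cork fits, because the text excludes blue and pink. I'll confirm with a crop and fit the geometry from both views.

```bash
cat > fit.py <<'E'
from h import *
from scipy.optimize import least_squares
def ball(w,f,c,r,zmin):
    f=f.astype(int); sat=f.max(-1)-f.min(-1)
    m=(np.hypot(w[...,0]-c[0],w[...,1]-c[1])<r+0.008)&(w[...,2]>zmin)&(w[...,2]<2.6*r)&(sat<25)
    P=w[m]
    if len(P)<8: return None,len(P),0
    s=least_squares(lambda x:np.linalg.norm(P-x,axis=1)-r,[*c,r+.006],loss="soft_l1",f_scale=.001)
    return s.x,len(P),np.sqrt(np.mean(s.fun**2))
def ring(w,c,R,z):
    d=np.hypot(w[...,0]-c[0],w[...,1]-c[1])
    P=w[(d<R+.03)&(d>R-.03)&(abs(w[...,2]-z)<.005)]
    s=least_squares(lambda x:np.hypot(P[:,0]-x[0],P[:,1]-x[1])-x[2],[*c,R],loss="soft_l1",f_scale=.002)
    return s.x,np.median(P[:,2]),len(P)
def vial(w,c,z=.055,R=.022):
    P=w[(np.hypot(w[...,0]-c[0],w[...,1]-c[1])<R)&(abs(w[...,2]-z)<.006)]
    return np.median(P,0),len(P)
E
python3 - <<'E'
from fit import *
np.set_printoptions(precision=4,suppress=True)
P={n:dict(np.load(n+".npz")) for n in("side","top")}
W={n:cloud(P[n]) for n in P}
t=P["top"]
for n in P:
    w=W[n];f=P[n]["frame"]
    for nm,c,r,zm in(("A",(.38,.33),.021,.015),("B",(.626,-.282),.021,.015),("S",(.641,.242),.015,.012)):
        print(n,nm,*ball(w,f,c,r,zm))
    for nm,c,R,z in(("wide",(.426,-.36),.071,.068),("nar",(.49,-.127),.051,.058)):
        print(n,nm,*ring(w,c,R,z))
    for nm,c in(("vA",(.417,.30)),("vB",(.672,-.267)),("vC",(.588,.25))): print(n,nm,*vial(w,c))
    print(n,"bottle",*vial(w,(.466,.125),.155,.04))
i=cv2.imread("pics/top.png")[120:280,110:390]
cv2.imwrite("pics/crop.png",cv2.resize(i[:80,30:130],(800,600),interpolation=cv2.INTER_CUBIC))
E
```

```text
side A [0.3825 0.3416 0.0274] 366 0.0009999793615752448
side B [ 0.6277 -0.2945  0.0284] 148 0.0014625762386165412
side S [0.6445 0.2526 0.0207] 111 0.0010795630998349816
side wide [ 0.4224 -0.3454  0.0706] 0.0682171021193907 382
side nar [ 0.4874 -0.1171  0.0508] 0.05833038078741992 331
side vA [0.4188 0.31   0.0558] 165
side vB [ 0.6717 -0.2682  0.0559] 55
side vC [0.5919 0.2546 0.0557] 132
side bottle [0.4668 0.1205 0.1556] 143
top A [0.3834 0.3406 0.0257] 157 0.001367970890271248
top B [ 0.6297 -0.2945  0.0258] 142 0.0016162506644214246
top S [0.647  0.2523 0.0188] 62 0.001649121282685558
top wide [ 0.4247 -0.3476  0.0705] 0.06673957938714431 362
top nar [ 0.4895 -0.1198  0.0506] 0.05668373957832051 230
top vA [0.4222 0.3069 0.0539] 72
top vB [ 0.6741 -0.2727  0.0541] 64
top vC [0.5951 0.2513 0.0538] 64
top bottle [0.4693 0.116  0.1538] 91
```

View pics/crop.png

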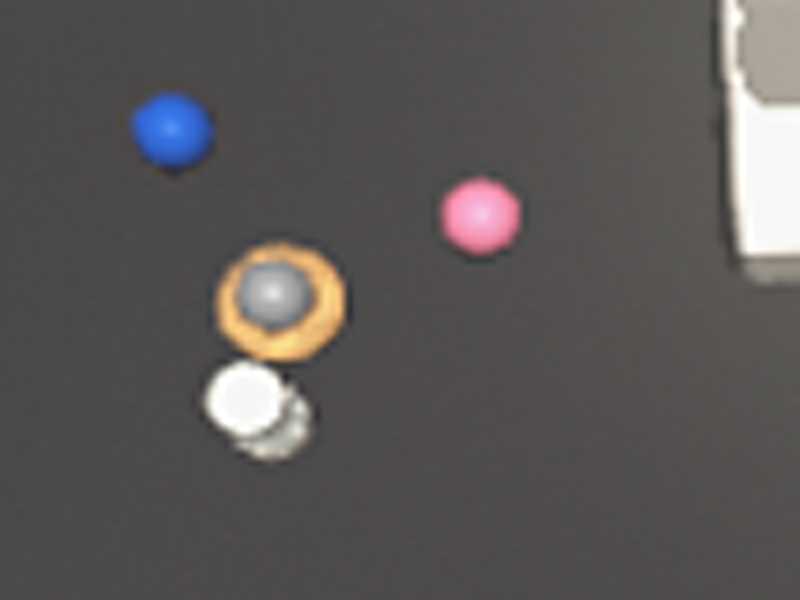

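The crop confirms that the grey ball on the cork ring is the small ball. The fitted heights match the text: big balls 26–28 mm, small ball 19–21 mm, jar rims 67–68 mm and 57–58 mm. Each vial is 50–52 mm from its ball. First I go over ball B.

Request:
{"method": "apply_moves", "body": {
  "steps": "3.5 2.7 0 0 0 1 8.5;8 6.1 0 0 0 2 8.5;13 10 0 0 0 3 8.5;18 13.9 0 0 0 4 8.5;23 17.7 0 0 0 5 8.5;28 21.6 0 0 0 6 8.5;33 25.4 0 0 0 7 8.5;37 28.5 -2 0 0 8 8.5;40 30.8 -5 0 0 9 8.5;41.3 31.8 -8 0 0 9 8.5;41.3 31.8 -10 0 0 9 8.5;41.3 31.8 -10 0 0 9 8.5;41.3 31.8 -10 0 0 9 8.5",
  "newtons": 30
}}

```text
t: 2.42
position: [0.6294, -0.2959, 0.1324]
tcp_rot: [179.9, -0.1, 28.4]
contact_force: [0.8, 0.6, 0.8]
width: 0.996
grip_force: 0.0
```

Request:
{"method": "apply_moves", "body": {
  "steps": "0 0 -3 0 0 0 8.5;0 0 -6 0 0 0 8.5;0 0 -8.5 0 0 0 8.5;0 0 -10.5 0 0 0 8.5;0 0 -11.5 0 0 0 8.5;0 0 -12.1 0 0 0 8.5;0 0 -12.1 0 0 0 8.5;0 0 -12.1 0 0 0 6;0 0 -12.1 0 0 0 5;0 0 -12.1 0 0 0 4.5;0 0 -12.1 0 0 0 4;0 0 -12.1 0 0 0 3;0 0 -12.1 0 0 0 3;0 0 -12.1 0 0 0 3;0 0 -12.1 0 0 0 3"
}}

```text
t: 4.3
position: [0.6289, -0.2942, 0.0108]
tcp_rot: [-179.9, -0.0, 28.4]
contact_force: [-2.2, 2.9, 6.4]
width: 0.471
grip_force: 29.7
```

Request:
{"method": "apply_moves", "body": {
  "steps": "0 0 0.5 0 0 0 3;0 0 1.5 0 0 0 3;0 0 3 0 0 0 3;0 0 5 0 0 0 3;0 0 8 0 0 0 3;0 0 11 0 0 0 3;-2 -0.4 13 0 0 0 3;-5 -1.1 13 0 0 0 3;-8.5 -1.8 13 0 0 0 3;-12 -2.6 13 0 0 0 3;-15 -3.2 13 0 0 0 3;-17 -3.7 13 0 0 0 3;-18.1 -3.9 13 0 0 0 3;-18.1 -3.9 13 0 0 0 3;-18.1 -3.9 13 0 0 0 3"
}}

```text
t: 6.18
position: [0.4495, -0.3336, 0.1407]
tcp_rot: [179.9, -0.1, 28.5]
contact_force: [-0.8, -0.5, -1.6]
width: 0.473
grip_force: 30.5
```

Run:
```python
from fit import *
np.set_printoptions(precision=4,suppress=True)
a=manip.snapshot("side"); b=manip.snapshot("top")
s=manip.get_state(); print(s["position"],s["width"],s["grip_force"],s["contact_force"])
for p in(a,b):
    print(*ring(cloud(p),(.4236,-.3465),.071,.068))
x,y=np.array(s["position"])[:2]
cv2.imwrite("pics/c1.png",cv2.resize(cv2.cvtColor(np.hstack([a["frame"][60:252,250:442],b["frame"][130:322,280:472]]),cv2.COLOR_RGB2BGR),(800,400),interpolation=cv2.INTER_CUBIC))
```

```text
[ 0.4493 -0.3335  0.1404] 0.4720770282261606 30.523874759674072 [ 0.4175 -0.1878 -1.3438]
[ 0.4225 -0.3455  0.0707] 0.06835019520563268 375
[ 0.4247 -0.3477  0.0705] 0.06670418736793765 290
```

View pics/c1.png

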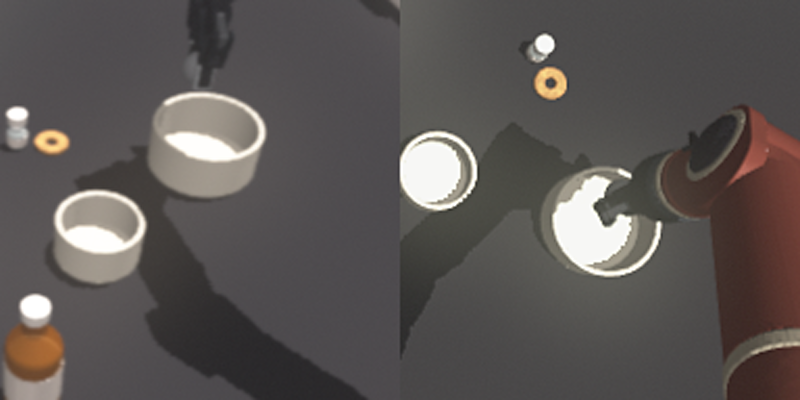

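The picture shows the ball held above the wide jar with the cork ring empty and vial B standing. I descend to just above the floor.

Request:
{"method": "apply_moves", "body": {
  "steps": "0 0 -3 0 0 0 3;0 0 -6 0 0 0 3;0 0 -8.5 0 0 0 3;0 0 -10.5 0 0 0 3;0 0 -11.5 0 0 0 3;0 0 -12.2 0 0 0 3;0 0 -12.6 0 0 0 3;0 0 -12.7 0 0 0 3;0 0 -12.8 0 0 0 3;0 0 -12.8 0 0 0 3"
}}

```text
t: 7.52
position: [0.4482, -0.3341, 0.0126]
tcp_rot: [180.0, -0.0, 28.4]
contact_force: [-0.0, 0.0, -2.7]
width: 0.467
grip_force: 30.5
```

Request:
{"method": "apply_moves", "body": {
  "steps": "0 0 -0.05 0 0 0 3;0 0 -0.1 0 0 0 3;0 0 -0.15 0 0 0 3;0 0 -0.15 0 0 0 3"
}}

```text
t: 8.02
position: [0.4481, -0.334, 0.011]
tcp_rot: [180.0, -0.0, 28.4]
contact_force: [-0.2, 0.6, 0.5]
width: 0.475
grip_force: 30.6
```

Request:
{"method": "apply_moves", "body": {
  "steps": "0 0 0 0 0 0 4.2;0 0 0 0 0 0 4.4;0 0 0 0 0 0 4.8;0 0 0 0 0 0 5.2;0 0 0 0 0 0 5.6;0 0 0 0 0 0 5.8;0 0 0 0 0 0 5.8;0 0 1 0 0 0 5.8;0 0 3 0 0 0 5.8;0 0 6 0 0 0 5.8;0 0 10 0 0 0 5.8;0 0 15 0 0 0 5.8;0 0 20 0 0 0 7;0 0 22 0 0 0 8.5;0 0 22 0 0 0 8.5"
}}

```text
t: 9.9
position: [0.4499, -0.3335, 0.233]
tcp_rot: [179.8, -0.2, 28.5]
contact_force: [0.3, 0.2, -0.1]
width: 0.993
grip_force: 0.0
```

Run:
```python
from fit import *
np.set_printoptions(precision=4,suppress=True)
a=manip.snapshot("side"); b=manip.snapshot("top")
s=manip.get_state(); print(s["t"],s["position"],s["width"],s["joints"])
for p in(a,b):
    print(*ring(cloud(p),(.4236,-.3465),.071,.068),ball(cloud(p),p["frame"],(.448,-.334),.021,.016),ball(cloud(p),p["frame"],(.383,.341),.021,.016)[0],[d["uv"] for d in manip.find_in(p,"big_ball_a")])
cv2.imwrite("pics/c2.png",cv2.resize(cv2.cvtColor(np.hstack([a["frame"][60:252,250:442],b["frame"][130:322,280:472]]),cv2.COLOR_RGB2BGR),(800,400),interpolation=cv2.INTER_CUBIC))
w=cloud(b); P=w[(abs(w[...,2]-.05)<.006)&(w[...,0]>.55)&(abs(w[...,1])<.1)]; print(P.min(0),P.max(0))
```

```text
10.0 [ 0.448  -0.3329  0.2301] 0.9947504446509442 [ 37.8221  27.1706  -5.1728  97.0538   2.7858  55.9733 -29.8665]
[ 0.4278 -0.3419  0.0707] 0.06825574158803127 373 (array([ 0.4508, -0.3332,  0.0283]), 95, np.float64(0.0016170972992718513)) [0.3825 0.3415 0.0275] []
[ 0.4299 -0.3441  0.0705] 0.06658491738412742 312 (array([ 0.4529, -0.3335,  0.0261]), 165, np.float64(0.0012719477688708943)) [0.384  0.3408 0.0253] [[138.0, 247.4], [364.7, 226.0]]
[ 0.6614 -0.0525  0.044 ] [0.7776 0.0816 0.0559]
```

View pics/c2.png

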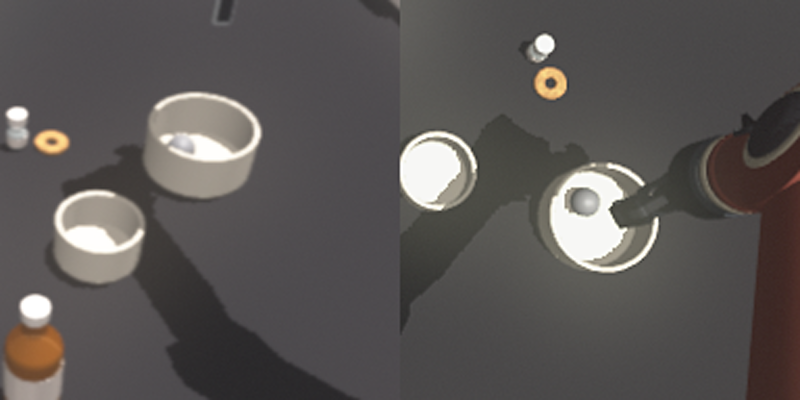

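The first ball is on the floor (z 27 mm, 24 mm off centre). The jar shifted about 6.5 mm, likely because the gripper's knuckles pushed the rim on opening, so next time I'll open less and stay nearer the middle. Now ball A.

Request:
{"method": "apply_moves", "body": {
  "steps": "0 2 0 0 0 3 8.5;0.3 6 0 0 0 9 8.5;0.6 10.5 0 0 0 17 8.5;0.8 15 0 0 0 25 8.5;1 19.5 0 0 0 33 8.5;1 24 0 0 0 41 8.5;1 28.5 0 0 0 49 8.5;1 33 0 0 0 57 8.5;1 37.5 0 0 0 65 8.5;0.8 42 0 0 0 73 8.5;0.5 46.5 0 0 0 81 8.5;-0.8 51 0 0 0 88 8.5;-2.2 55.5 0 0 0 95 8.5;-3.8 60 -1 0 0 101 8.5;-5.3 64 -4 0 0 106 8.5;-6.2 66.5 -7 0 0 109 8.5;-6.6 67.4 -10 0 0 110.5 8.5;-6.6 67.4 -11 0 0 110.5 8.5;-6.6 67.4 -11 0 0 110.5 8.5;-6.6 67.4 -11 0 0 110.5 8.5"
}}

```text
t: 12.6
position: [0.3827, 0.3399, 0.1218]
tcp_rot: [179.9, 0.0, 138.9]
contact_force: [-0.9, -0.8, 0.5]
width: 0.994
grip_force: 0.0
```

Request:
{"method": "apply_moves", "body": {
  "steps": "0 0.1 -3 0 0 0 8.5;0 0.1 -6 0 0 0 8.5;0 0.1 -8.5 0 0 0 8.5;0 0.1 -10 0 0 0 8.5;0 0.1 -10.7 0 0 0 8.5;0 0.1 -11 0 0 0 8.5;0 0.1 -11 0 0 0 8.5;0 0.1 -11 0 0 0 6;0 0.1 -11 0 0 0 5;0 0.1 -11 0 0 0 4.5;0 0.1 -11 0 0 0 4;0 0.1 -11 0 0 0 3;0 0.1 -11 0 0 0 3;0 0.1 -11 0 0 0 3;0 0.1 -11 0 0 0 3"
}}

```text
t: 14.48
position: [0.383, 0.3423, 0.0114]
tcp_rot: [179.8, -0.0, 138.9]
contact_force: [3.2, 3.0, 6.0]
width: 0.472
grip_force: 30.0
```

Request:
{"method": "apply_moves", "body": {
  "steps": "0 0 0.5 0 0 0 3;0 0 1.5 0 0 0 3;0 0 3 0 0 0 3;0 0 6 0 0 0 3;0 0 10 0 0 0 3;0 0 14 0 0 0 3;0 0 18 0 0 0 3;0 0 21 0 0 0 3;0 0 23 0 0 0 3;0.5 -2 23 0 0 -3 3;1.5 -5 23 0 0 -8 3;3 -9 23 0 0 -14 3;4.5 -13.5 23 0 0 -21 3;6 -18 23 0 0 -29 3;7.2 -22.5 23 0 0 -37 3;7.5 -27 23 0 0 -45 3;7.5 -31 23 0 0 -51 3;7.5 -34 23 0 0 -57 3;7.5 -36 23 0 0 -60 3;7.5 -36 23 0 0 -60 3"
}}

```text
t: 16.98
position: [0.4561, -0.0209, 0.2402]
tcp_rot: [-179.9, 0.1, 78.7]
contact_force: [-0.4, 1.4, -1.4]
width: 0.469
grip_force: 30.5
```

```bash
cat > prof.py <<'E'
from h import *
np.set_printoptions(precision=3,suppress=True)
def prof():
    s=manip.get_state(); T=np.array(s["position"]); R=Ro.from_euler("xyz",s["tcp_rot"],degrees=True).as_matrix()
    print(s["t"],T,s["tcp_rot"],s["width"],s["grip_force"])
    for n in("side","top"):
        q=(cloud(manip.snapshot(n))-T)@R; q=q[np.isfinite(q[...,0])]
        q=q[(abs(q[:,0])<.07)&(abs(q[:,1])<.1)]
        for h in range(0,100,8):
            k=q[(-q[:,2]*1000>=h)&(-q[:,2]*1000<h+8)]
            if len(k)>5: print(n,h,len(k),"y",np.percentile(k[:,1],[1,99]),"x",np.percentile(k[:,0],[1,99]))
if __name__=="__main__": prof()
E
python3 prof.py
```

```text
16.975 [ 0.456 -0.021  0.24 ] [-179.896    0.051   78.705] 0.4690278138948644 30.510857105255127
side 0 19 y [-0.028  0.024] x [0.004 0.016]
side 8 84 y [-0.035  0.03 ] x [-0.005  0.019]
side 16 125 y [-0.035  0.031] x [-0.006  0.021]
side 24 157 y [-0.035  0.031] x [-0.01   0.018]
side 32 164 y [-0.035  0.031] x [-0.012  0.012]
side 40 58 y [-0.043  0.041] x [-0.012  0.013]
side 48 148 y [-0.054  0.05 ] x [-0.01   0.013]
side 56 164 y [-0.056  0.053] x [-0.012  0.013]
side 64 153 y [-0.059  0.054] x [-0.015  0.016]
side 72 193 y [-0.062  0.057] x [-0.017  0.017]
side 80 163 y [-0.064  0.059] x [-0.011  0.017]
side 88 201 y [-0.066  0.062] x [-0.005  0.019]
side 96 280 y [-0.068  0.063] x [-0.011  0.02 ]
```

Request:
{"method": "apply_moves", "body": {
  "steps": "0 -2 0 0 0 -4 3;0 -5.5 0 0 0 -10 3;-0.3 -9.5 0 0 0 -17 3;-0.8 -13.5 0 0 0 -24 3;-1.5 -17.5 0 0 0 -31 3;-2.3 -21.5 0 0 0 -38 3;-3 -25.5 -1 0 0 -45 3;-3.7 -29 -4 0 0 -50 3;-4.3 -31.5 -7 0 0 -53.5 3;-4.5 -32.6 -9 0 0 -55.5 3;-4.5 -33 -10 0 0 -55.5 3;-4.5 -33 -10 0 0 -55.5 3;-4.5 -33 -10 0 0 -55.5 3"
}}

```text
t: 18.7
position: [0.4129, -0.3486, 0.1417]
tcp_rot: [179.9, -0.1, 23.5]
contact_force: [-0.1, 0.7, -0.9]
width: 0.469
grip_force: 30.5
```

Run:
```python
from fit import *
np.set_printoptions(precision=4,suppress=True)
a=manip.snapshot("side"); b=manip.snapshot("top")
s=manip.get_state(); print(s["t"],s["position"],s["tcp_rot"])
for p in(a,b):
    print(*ring(cloud(p),(.429,-.343),.071,.068),ball(cloud(p),p["frame"],(.452,-.3335),.021,.016))
```

```text
18.8 [ 0.4129 -0.3487  0.1418] [179.9178  -0.0702  23.4863]
[ 0.4279 -0.342   0.0708] 0.06813748896665689 372 (array([ 0.4509, -0.3325,  0.0281]), 95, np.float64(0.0017258884039379149))
[ 0.43   -0.3441  0.0706] 0.06676501597477003 301 (array([ 0.4529, -0.3336,  0.0262]), 163, np.float64(0.001339713144232017))
```

Request:
{"method": "apply_moves", "body": {
  "steps": "-0.2 -0.2 -2 0 0 0 3;-0.2 -0.2 -5 0 0 0 3;-0.2 -0.2 -7 0 0 0 3;-0.2 -0.2 -9 0 0 0 3;-0.2 -0.2 -10.5 0 0 0 3;-0.2 -0.2 -11.5 0 0 0 3;-0.2 -0.2 -12.2 0 0 0 3;-0.2 -0.2 -12.6 0 0 0 3;-0.2 -0.2 -12.7 0 0 0 3;-0.2 -0.2 -12.8 0 0 0 3;-0.2 -0.2 -12.8 0 0 0 3"
}}

```text
t: 20.18
position: [0.4101, -0.3511, 0.013]
tcp_rot: [180.0, -0.0, 23.4]
contact_force: [-0.4, -0.2, -1.1]
width: 0.473
grip_force: 30.5
```

Request:
{"method": "apply_moves", "body": {
  "steps": "0 0 -0.05 0 0 0 3;0 0 -0.1 0 0 0 3;0 0 -0.15 0 0 0 3;0 0 -0.15 0 0 0 3"
}}

```text
t: 20.68
position: [0.4102, -0.3511, 0.0116]
tcp_rot: [180.0, -0.0, 23.4]
contact_force: [-0.8, 0.2, 2.4]
width: 0.474
grip_force: 30.7
```

Request:
{"method": "apply_moves", "body": {
  "steps": "0 0 0 0 0 0 4.15;0 0 0 0 0 0 4.3;0 0 0 0 0 0 4.5;0 0 0 0 0 0 4.6;0 0 0 0 0 0 4.6;0 0 0.5 0 0 0 4.6;0 0 1.5 0 0 0 4.6;0 0 3 0 0 0 4.6;0 0 6 0 0 0 4.6;0 0 10 0 0 0 4.6;0 0 15 0 0 0 6;0 0 20 0 0 0 8;0 0 22 0 0 0 8.5;0 0 22 0 0 0 8.5"
}}

```text
t: 22.42
position: [0.4107, -0.3516, 0.234]
tcp_rot: [179.7, -0.1, 23.4]
contact_force: [0.2, -0.1, -1.4]
width: 0.992
grip_force: 0.0
```

Run:
```python
from fit import *
np.set_printoptions(precision=4,suppress=True)
a=manip.snapshot("side"); b=manip.snapshot("top")
s=manip.get_state(); print(s["t"],s["position"],s["tcp_rot"],s["joints"])
for p in(a,b):
    w=cloud(p);f=p["frame"]
    print(*ring(w,(.429,-.343),.071,.068),ball(w,f,(.452,-.3335),.021,.016)[0],ball(w,f,(.410,-.351),.021,.016),ball(w,f,(.6458,.2525),.015,.012))
cv2.imwrite("pics/c3.png",cv2.resize(cv2.cvtColor(np.hstack([a["frame"][60:252,250:442],b["frame"][130:322,280:472]]),cv2.COLOR_RGB2BGR),(800,400),interpolation=cv2.INTER_CUBIC))
```

```text
22.525 [ 0.4094 -0.3506  0.231 ] [-179.9492    0.0274   23.4145] [ 41.1452  25.4201  -4.2595  99.9972   2.237   54.7224 -30.583 ]
[ 0.428  -0.3418  0.0707] 0.06832289377963346 370 [ 0.4502 -0.3326  0.0283] (array([ 0.4077, -0.3524,  0.0283]), 140, np.float64(0.0019735362640161927)) (array([0.6447, 0.2526, 0.0203]), 137, np.float64(0.0009988059402294678))
[ 0.43   -0.3441  0.0706] 0.06668157756236653 310 [ 0.4525 -0.3341  0.0259] (array([ 0.4096, -0.3531,  0.0257]), 176, np.float64(0.0018208740080705122)) (array([0.6464, 0.2515, 0.0188]), 63, np.float64(0.0015095061018314392))
```

View pics/c3.png

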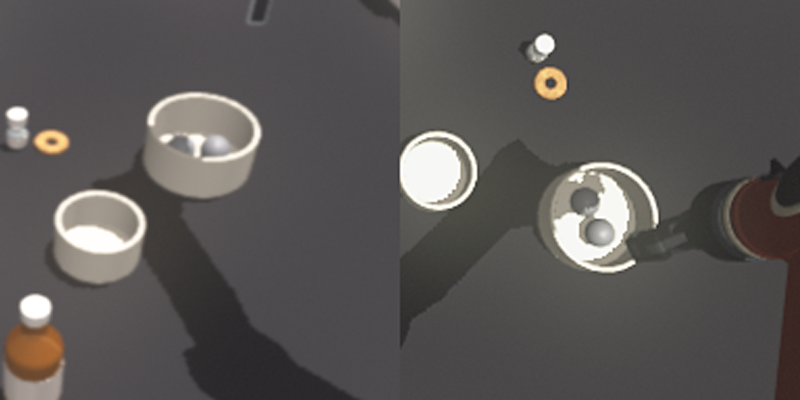

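Request:
{"method": "apply_moves", "body": {
  "steps": "0.3 2 0 0 0 -1 8.5;1 6 0 0 0 -3 8.5;2 10.5 0 0 0 -5 8.5;3 15 0 0 0 -7 8.5;4 19.5 0 0 0 -9 8.5;4.6 24 0 0 0 -11 8.5;5 28.5 0 0 0 -13 8.5;5 33 0 0 0 -15 8.5;5 37.5 0 0 0 -17 8.5;5.5 42 0 0 0 -19 8.5;7.5 46 0 0 0 -21 8.5;11 49.5 0 0 0 -22 8.5;14.5 53 0 0 0 -23 8;18 56 -2 0 0 -23.4 7.5;21 58.5 -5 0 0 -23.4 7;23 60 -8 0 0 -23.4 6.5;23.6 60.3 -10 0 0 -23.4 6.5;23.6 60.3 -11 0 0 -23.4 6.5;23.6 60.3 -11 0 0 -23.4 6.5;23.6 60.3 -11 0 0 -23.4 6.5"
}}

```text
t: 25.02
position: [0.6465, 0.2515, 0.123]
tcp_rot: [-180.0, -0.1, -0.0]
contact_force: [-1.1, 0.8, -1.0]
width: 0.764
grip_force: 0.0
```

Request:
{"method": "apply_moves", "body": {
  "steps": "-0.1 0 -3 0 0 0 6.5;-0.1 0 -6 0 0 0 6.5;-0.1 0 -8.5 0 0 0 6.5;-0.1 0 -10 0 0 0 6.5;-0.1 0 -10.8 0 0 0 6.5;-0.1 0 -11.2 0 0 0 6.5;-0.1 0 -11.2 0 0 0 6.5;-0.1 0 -11.2 0 0 0 5;-0.1 0 -11.2 0 0 0 4;-0.1 0 -11.2 0 0 0 3.4;-0.1 0 -11.2 0 0 0 3;-0.1 0 -11.2 0 0 0 2;-0.1 0 -11.2 0 0 0 2;-0.1 0 -11.2 0 0 0 2;-0.1 0 -11.2 0 0 0 2"
}}

```text
t: 26.9
position: [0.6453, 0.2533, 0.0099]
tcp_rot: [-179.9, -0.1, 0.0]
contact_force: [-0.7, 2.7, 4.0]
width: 0.33
grip_force: 29.4
```

Request:
{"method": "apply_moves", "body": {
  "steps": "0 0 0.5 0 0 0 2;0 0 1.5 0 0 0 2;0 0 4 0 0 0 2;0 0 8 0 0 0 2;0 0 12 0 0 0 2;0 0 16 0 0 0 2;-1 -0.5 20 0 0 0 2;-3.5 -2.5 23 0 0 0 2;-7 -5.5 23 0 0 0 2;-11 -9 23 0 0 0 2;-14 -12.5 23 0 0 0 2;-15.5 -16.5 23 0 0 0 2;-15.7 -21 23 0 0 0 2;-15.7 -25.5 23 0 0 0 2;-15.7 -30 23 0 0 0 2;-15.7 -34 23 0 0 0 2;-15.7 -36.5 23 0 0 0 2;-15.7 -37.1 23 0 0 0 2;-15.7 -37.1 23 0 0 0 2;-15.7 -37.1 23 0 0 0 2"
}}

```text
t: 29.4
position: [0.488, -0.1174, 0.2393]
tcp_rot: [-179.9, 0.0, 0.2]
contact_force: [0.4, 0.1, -0.3]
width: 0.33
grip_force: 29.6
```

```bash
python3 prof.py
python3 - <<'E'
from fit import *
np.set_printoptions(precision=4,suppress=True)
for n in("side","top"):
    p=manip.snapshot(n); print(*ring(cloud(p),(.4885,-.1185),.051,.058))
E
```

```text
29.4 [ 0.488 -0.117  0.239] [-179.948    0.015    0.155] 0.3295228526099446 29.63301569223404
side 0 16 y [-0.02   0.018] x [-0.013  0.008]
side 8 49 y [-0.027  0.019] x [-0.016  0.009]
side 16 64 y [-0.029  0.017] x [-0.015  0.008]
side 24 54 y [-0.029  0.022] x [-0.013  0.009]
side 32 34 y [-0.028  0.021] x [-0.013  0.004]
side 40 17 y [-0.039  0.02 ] x [-0.016  0.004]
side 48 68 y [-0.047  0.044] x [-0.015  0.009]
side 56 55 y [-0.051  0.049] x [-0.014  0.01 ]
side 64 75 y [-0.055  0.053] x [-0.019  0.01 ]
side 72 87 y [-0.059  0.057] x [-0.019  0.009]
side 80 86 y [-0.062  0.058] x [-0.019  0.015]
side 88 93 y [-0.065  0.048] x [-0.019  0.017]
side 96 147 y [-0.066  0.018] x [-0.022  0.017]
top 8 8 y [-0.025 -0.002] x [-0.013 -0.006]
top 40 6 y [-0.043 -0.021] x [-0.013 -0.007]
top 48 21 y [-0.039 -0.022] x [-0.012  0.   ]
top 56 13 y [-0.047 -0.024] x [-0.012 -0.   ]
top 64 14 y [-0.05  -0.019] x [-0.017  0.009]
top 72 10 y [-0.056 -0.021] x [-0.017 -0.011]
top 88 42 y [-0.064 -0.044] x [-0.012  0.013]
top 96 82 y [-0.062 -0.032] x [-0.011  0.012]
[ 0.4873 -0.117   0.0507] 0.058242807729559476 335
[ 0.4894 -0.1197  0.0507] 0.05675811311066048 142
```

Request:
{"method": "apply_moves", "body": {
  "steps": "0 -0.1 -4 0 0 0 2;0 -0.1 -9 0 0 0 2;0 -0.1 -13 0 0 0 2;0 -0.1 -16 0 0 0 2;0 -0.1 -18.5 0 0 0 2;0 -0.1 -20 0 0 0 2;0 -0.1 -21 0 0 0 2;0 -0.1 -21.6 0 0 0 2;0 -0.1 -22.1 0 0 0 2;0 -0.1 -22.4 0 0 0 2;0 -0.1 -22.6 0 0 0 2;0 -0.1 -22.6 0 0 0 2;0 -0.1 -22.6 0 0 0 2"
}}

```text
t: 31.22
position: [0.4881, -0.1201, 0.0134]
tcp_rot: [180.0, -0.0, 0.0]
contact_force: [0.0, -0.1, 0.3]
width: 0.328
grip_force: 29.6
```

Request:
{"method": "apply_moves", "body": {
  "steps": "0 0.15 -0.05 0 0 0 2;0 0.15 -0.1 0 0 0 2;0 0.15 -0.15 0 0 0 2;0 0.15 -0.15 0 0 0 2"
}}

```text
t: 31.72
position: [0.488, -0.1185, 0.0117]
tcp_rot: [-180.0, 0.0, 0.0]
contact_force: [0.3, -0.2, -0.1]
width: 0.322
grip_force: 29.6
```

Request:
{"method": "apply_moves", "body": {
  "steps": "0 0 -0.05 0 0 0 2;0 0 -0.1 0 0 0 2;0 0 -0.1 0 0 0 2"
}}

```text
t: 32.1
position: [0.4881, -0.1185, 0.0109]
tcp_rot: [-180.0, -0.0, 0.0]
contact_force: [-0.1, 0.2, 0.6]
width: 0.327
grip_force: 29.7
```

Request:
{"method": "apply_moves", "body": {
  "steps": "0 0 0 0 0 0 2.85;0 0 0 0 0 0 3;0 0 0 0 0 0 3.15;0 0 0 0 0 0 3.3;0 0 0 0 0 0 3.3;0 0 0.5 0 0 0 3.3;0 0 1.5 0 0 0 3.3;0 0 3 0 0 0 3.3;0 0 6 0 0 0 3.3;0 0 10 0 0 0 3.3;0 0 15 0 0 0 3.3;0 0 20 0 0 0 3.3;-1 -4 23 0 0 0 3.3;-2 -8 23 0 0 0 3.3;-2 -10 23 0 0 0 3.3;-2 -10 23 0 0 0 3.3"
}}

```text
t: 34.1
position: [0.4672, -0.2202, 0.2416]
tcp_rot: [179.9, -0.0, -0.2]
contact_force: [0.0, 0.5, -0.5]
width: 0.384
grip_force: 0.0
```

Run:
```python
from fit import *
np.set_printoptions(precision=4,suppress=True)
a=manip.snapshot("side"); b=manip.snapshot("top")
s=manip.get_state(); print(s["t"],s["position"],s["width"],s["grip_force"])
for p in(a,b):
    w=cloud(p);f=p["frame"]
    print(ring(w,(.429,-.343),.071,.068)[0],ring(w,(.4885,-.1185),.051,.058)[0],ball(w,f,(.452,-.3335),.021,.016)[0],ball(w,f,(.409,-.352),.021,.016)[0],ball(w,f,(.488,-.1185),.015,.013))
    for c in((.42,.308),(.673,-.27),(.593,.253)): print(*vial(w,c))
    print(*vial(w,(.466,.118),.155,.04))
cv2.imwrite("pics/c4.png",cv2.resize(cv2.cvtColor(np.hstack([a["frame"][60:252,250:442],b["frame"][130:322,240:432]]),cv2.COLOR_RGB2BGR),(800,400),interpolation=cv2.INTER_CUBIC))
```

```text
34.2 [ 0.468  -0.2172  0.2411] 0.38205163165299316 0.0
[ 0.4277 -0.3419  0.0706] [ 0.4875 -0.1171  0.0507] [ 0.4508 -0.3331  0.0285] [ 0.4073 -0.3523  0.0285] (array([ 0.4872, -0.1203,  0.0222]), 83, np.float64(0.0014371794401103974))
[0.4193 0.3103 0.0557] 173
[ 0.6725 -0.2692  0.0558] 54
[0.5918 0.2547 0.0557] 134
[0.4672 0.1195 0.1558] 142
[ 0.4302 -0.3441  0.0707] [ 0.4894 -0.1197  0.0506] [ 0.4523 -0.3337  0.0257] [ 0.4098 -0.3533  0.026 ] (array([ 0.4892, -0.1205,  0.02  ]), 81, np.float64(0.0014139923344145635))
[0.4222 0.3071 0.0536] 73
[ 0.6745 -0.2726  0.0539] 65
[0.5948 0.2507 0.0539] 67
[0.4694 0.1159 0.1538] 91
```

View pics/c4.png

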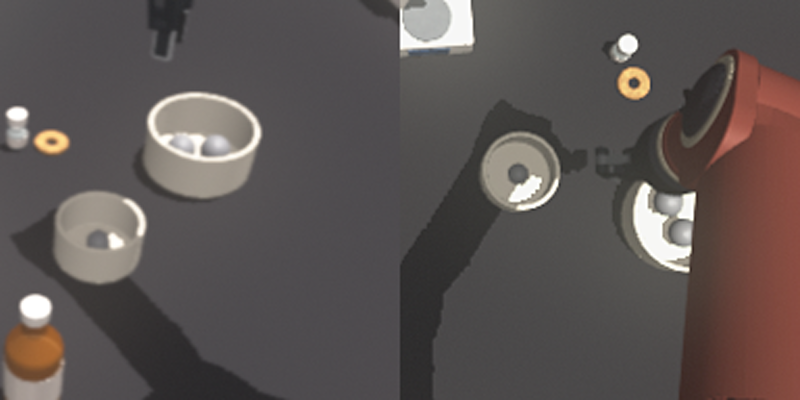

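All three balls are at rest on their jar floors, and both jars are upright. The vials and bottle haven't moved, and the gripper is clear.

```bash
python3 -c "
from cell import manip
print(manip.sign_off())"
```

```text
the job is handed in; nothing more can be done
None
```

I put both big balls on the floor of the wide jar and the small ball on the floor of the narrow jar, then handed the job in at about 34 s; the wide jar was nudged about 6.5 mm (limit 20 mm), and the narrow jar, vials and bottle did not measurably move.

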